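# Tip a standing carton into its taped bay and push it home

## Robot

A 7-joint arm with a two-finger parallel gripper is mounted at the origin on a cart in front of the work surface, level with it; the furniture and walls round the work are solid. World frame = base frame: x ahead of the robot, y to its left, z up, the work surface at z = 0. Lengths are in m, angles in rad, forces in N, time in s.
With the tool pointing down it reaches from about 0.425 to 0.875 m from the base axis. Payload 8.4 kg.
Tool frame: the origin (TCP) lies at the very end of the fingers, on their centre line; the grasp point (between the pads) lies 19 mm behind it (robot.grip_point_offset is the distance from the TCP to the grasp point, in m); y points along the fingers, x is the direction in which the jaws open and shut, and the axes are right-handed (so a half turn about y gives the same grasp; the last joint's range is limited). The gripper opens to 85 mm and grips with 20 to 120 N. Pads are 22 mm wide; open, the fingers measure 114 mm over their backs; the gripper's body (76 mm by 85 mm) begins 54 mm behind the grasp point. The pads swing forward as they close: fully open they stand 13 mm farther back than shut.
Start: joints at [-1.433, 0.333, 0.04, 1.465, -0.013, 1.343, -0.059], TCP at [0.152, 0.632, 0.231] pointing down, gripper open.
Joint ranges: [-2.58, 2.58], [-0.38, 2.09], [-1.3, 1.39], [0.25, 2.4], [-1.5, 4.64], [0.08, 2.09], [-2.65, 2.65]. Speed limits (rad/s): [2.22, 2.22, 2.79, 2.79, 3.14, 3.14, 3.14].

## Interface

Orientations are given as a unit quaternion [w, x, y, z].
In Python, from workcell import robot gives the robot as it stands.
- The arm moves only by the tool drive_tool, never from a script. Its argument "steps" is a list of rows, each an object with "hand": the closure in counts, from 0 (fully open) to 255 (shut); "offset": the shift along the world's x, y, z in cm, a list of three; "rot": the turn, a rotation vector about the world's x, y, z in degrees, a list of three. In form: [{"hand": hand, "offset": [dx, dy, dz], "rot": [rx, ry, rz]}, ...]. A call has 1 to 8 rows; each row is the pose to reach, as a shift and turn from the pose commanded when the call began; what a row does not reach only later rows make up. A row lasts 1/10 s, in which the tool goes at most 50 mm and 8.59 degrees, less where a joint would pass 70% of its speed; a pose out of reach is approached as far as the arm can. A call with a gripper value outside its range is refused whole. The fingers move at their own pace and stop on an object; "squeeze" is the grip in N (left out, the last holds). Time passes only in rows, so rows that repeat a pose let the fingers close. It gives the time, the measured TCP pose, the force and the opening at its end, in the units of the state.
- robot.read_state(): the state, without advancing time (a new reading comes with each control period).
- robot.capture(name): name is "side" or "top"; returns (picture, depth): 384x512x3 uint8, red, green, blue; 384x512 float32, m along the optical axis (not along the pixel's ray), 0 where there is no reading.
- robot.get_calibration(name): a dict with "camera_matrix" (3x3 intrinsics, pixels), "T" (4x4, takes a point from camera to world coordinates). Camera axes: x right, y down, z forward; pixel columns grow to the right and rows downward; lengths in m; the calibration is good to about 2 mm. A picture is of the moment at which its call begins. get_calibration takes no time and is no camera call.
- robot.finish_job(): hands the job in, once; it reports no verdict.
The state is a dict: "clock": time; "joint_pos": joint angles; "dq": joint speeds; "tau": joint torques, N m; "tool_pos": TCP position; "tool_rot": TCP orientation; "contact_force": force on the tool from outside, world axes, zero at the start; "ft_torque": the same for the moment, N m; "opening": finger opening in m.
Only numpy, scipy, OpenCV 4.12 (cv2) and the standard library are available. Lean on these libraries where they do the work, as an engineer would, in place of code of your own. Each camera call takes 0.05 s, during which the arm holds its last target.

## Task

Tip the large standing carton over with a push high on its side, so that it falls toward the stop bar and comes to lie flat on its broad side, wholly inside the taped bay but still short of the bar. Then push the lying carton along until its end sits flush against the stop bar. Only push it, never lift it, and leave the other things on the worktop standing where they are.

Things in the scene. Friction and masses are not known exactly. Their poses are not given: they have to be found in the camera images.
- carton: Large white and pale blue carton, 92 x 121 x 45 mm, 0.15 kg, starts standing on end, 121 mm tall, at the bay's open end. Origin: centre of the broad 92 x 121 face that looks to the stop bar at first (60.5 mm high) and must end underneath (height 0). x: 92 mm width. y: 121 mm length, up at first, toward the bar once tipped. z: from that face through the 45 mm thickness, away from the bar at first, then up.
- bay: Marked place: flat 8 mm black tape on the worktop, clear inside 150 mm wide, 190 mm long, one end closed by a fixed aluminium stop bar (160 mm long, 14 thick, 22 high). Origin: on the worktop, middle of the bar's face that looks into the bay. x along the bar (inside of tape at -75 and +75 mm), y along the bay away from the bar (inside of end tape at 190 mm), z up.
- bay_centre (a point): Point on the worktop in the middle of the bay, 95 mm from the stop bar's face; same axes as the bay. At the start the carton's foot nearest the bar is 10 to 25 mm inside the end tape. About 0.5 N at the carton's top toward the bar tips it; past 42 mm of top travel it falls by itself, its foot nearly staying put.
- lead_a (a point): Corner of the carton's broad face that must end up underneath: top corner at the start, leading lower corner (toward the bar) once tipped, body x = +46, y = +60.5 mm, z = 0.
- lead_b (a point): Corner of the carton's broad face that must end up underneath: the other top / leading lower corner, body x = -46, y = +60.5 mm, z = 0.
- tail_a (a point): Corner of the carton's broad face that must end up underneath: bottom corner at the start, trailing lower corner once tipped, body x = +46, y = -60.5 mm, z = 0.
- tail_b (a point): Corner of the carton's broad face that must end up underneath: the other bottom / trailing corner, body x = -46, y = -60.5 mm, z = 0.
- bottle: Bystander to leave alone: amber round bottle with white cap, 47 mm across, 118 mm high, beside the bay near the stop bar. Loose. Origin: centre of its underside, z up.
- dish: Bystander to leave alone: shallow clear round dish, 61 mm across, 13 mm high, beside the bay near the stop bar. Loose. Origin: centre of its underside, z up.
- small_box: Bystander to leave alone: small carton 33 x 58 x 55 mm high, behind the stop bar, outside the bay. Loose. Origin: centre of its underside, z up.
- jar: Bystander to leave alone: olive-coloured jar, 54 mm across, 66 mm high, to the right of the bay. Loose. Origin: centre of its underside, z up.
- stain: Bystander to leave alone: bottle with black cap, 63 mm across, 156 mm high, to the right of the bay. Loose. Origin: centre of its underside, z up.
- pipette: Bystander to leave alone: brown bottle with white cap, 43 mm across, 98 mm high, to the left of the bay. Loose. Origin: centre of its underside, z up.

How it is judged:
By the outcome, as a careful person would: the job done as asked, in the order asked, and still so for the second after the job is handed in, with the robot touching nothing.
It also fails if it takes over 38 s, if anything falls off the work surface, if the arm or the gripper's body presses on something with over 40 N, if the wrist force passes 120 N, or if a joint passes its speed limit or range.

## Working session

There is one attempt and no reset: what is moved stays moved. The work goes in short steps, Python scripts to look and compute and a tool call to move; the robot and the scene stay as the last step left them, time stands still between calls to the robot, and variables do not carry over. Pictures are saved under pics/ and viewed, and the job is handed in when it is done.

Besides the shell and the picture viewer there is one more tool, called as name(argument=value, ...), one argument or row to a line, values as JSON. drive_tool: Moves the arm, as the interface text tells. Its arguments: {"type":"object","properties":{"steps":{"type":"array","items":{"type":"object","properties":{"hand":{"type":"number"},"offset":{"type":"array","items":{"type":"number"}},"rot":{"type":"array","items":{"type":"number"}}}}},"squeeze":{"type":"number"}},"required":["steps"]}

```bash
mkdir -p pics; ls
cat > h.py <<'E'
import numpy as np,cv2
from workcell import robot
def snap(n,f):
    p,d=robot.capture(n); np.savez(f'pics/{f}.npz',p=p,d=d); cv2.imwrite(f'pics/{f}.png',p[...,::-1]); return p,d
def w(n,u,v,z):
    c=robot.get_calibration(n);K=np.array(c['camera_matrix']);T=np.array(c['T'])
    r=T[:3,:3]@np.linalg.solve(K,[u,v,1.]);o=T[:3,3];return o+r*(z-o[2])/r[2]
def dw(n,d,u,v):
    c=robot.get_calibration(n);K=np.array(c['camera_matrix']);T=np.array(c['T'])
    return T[:3,3]+T[:3,:3]@(np.linalg.solve(K,[u,v,1.])*d[v,u])
def pix(n,P):
    c=robot.get_calibration(n);K=np.array(c['camera_matrix']);T=np.linalg.inv(np.array(c['T']))
    q=K@(T[:3,:3]@np.array(P)+T[:3,3]);return q[:2]/q[2]
E
python3 - <<'E'
from h import *
np.set_printoptions(precision=3,suppress=True)
print(robot.read_state())
for n in('top','side'):
    snap(n,n+'0'); print(robot.get_calibration(n))
E
```

```text
pics
{'clock': 0.0, 'joint_pos': array([-1.433,  0.334,  0.04 ,  1.466, -0.013,  1.343, -0.059]), 'dq': array([ 0.   , -0.001,  0.001,  0.001, -0.001,  0.001, -0.001]), 'tau': array([ -0.   , -65.856,   1.365, -40.556,   0.017,   0.012,  -0.   ]), 'tool_pos': array([0.152, 0.631, 0.23 ]), 'tool_rot': array([-0.555,  0.556,  0.437, -0.438]), 'contact_force': array([-0.027, -0.691,  0.546]), 'ft_torque': array([-0.012, -0.032, -0.026]), 'opening': 0.08533461462810805}
{'camera_matrix': array([[456.701,   0.   , 264.76 ],
       [  0.   , 456.701, 190.158],
       [  0.   ,   0.   ,   1.   ]]), 'T': array([[-0.007, -0.988,  0.152,  0.286],
       [-1.   ,  0.004, -0.017,  0.019],
       [ 0.016, -0.152, -0.988,  1.578],
       [ 0.   ,  0.   ,  0.   ,  1.   ]])}
{'camera_matrix': array([[358.064,   0.   , 249.281],
       [  0.   , 358.064, 192.741],
       [  0.   ,   0.   ,   1.   ]]), 'T': array([[ 0.78 ,  0.563, -0.275,  0.819],
       [ 0.626, -0.698,  0.346, -0.355],
       [ 0.003, -0.442, -0.897,  1.03 ],
       [ 0.   ,  0.   ,  0.   ,  1.   ]])}
```

```bash
sleep 1
```

```text
(no output)
```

View pics/top0.png

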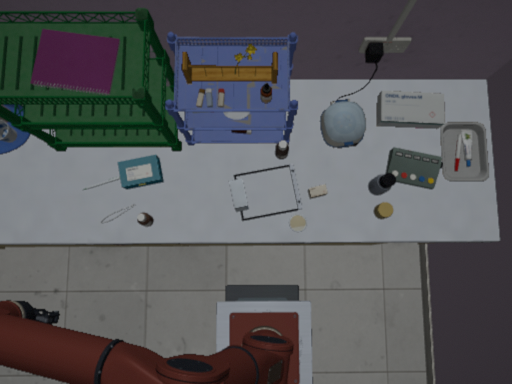

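View pics/side0.png

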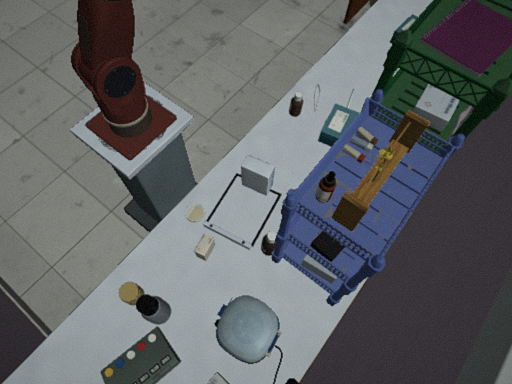

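Top view: the bay is at about (232-300, 165-220), with the bar at the right end near u=298 and the carton at the left end near (239,193). I'll enlarge it.

Run:
```python
from h import *
a=cv2.imread('pics/top0.png')[130:240,210:340];cv2.imwrite('pics/top0c.png',cv2.resize(a,None,fx=6,fy=5.4545,interpolation=cv2.INTER_CUBIC)[:600])
a=cv2.imread('pics/side0.png')[145:260,175:305];cv2.imwrite('pics/side0c.png',cv2.resize(a,None,fx=5,fy=5,interpolation=cv2.INTER_CUBIC))
```

```text
(no output)
```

View pics/top0c.png

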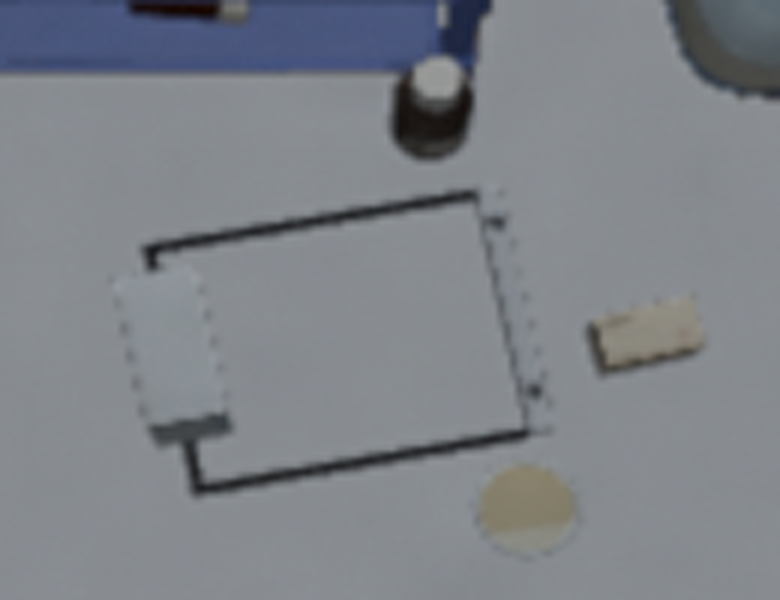

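View pics/side0c.png

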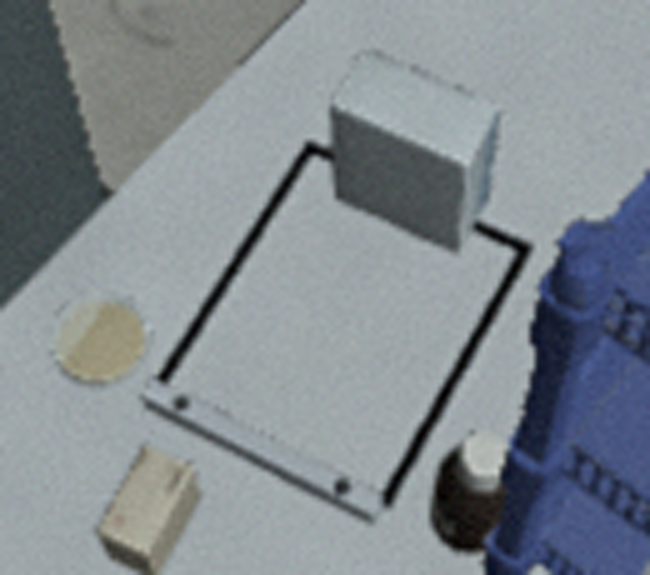

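Run:
```python
from h import *
np.set_printoptions(precision=4,suppress=True)
def t(cu,cv,z): return w('top',210+(cu+.5)/6-.5,130+(cv+.5)/5.4545-.5,z)
def s(cu,cv,z): return w('side',175+(cu+.5)/5-.5,145+(cv+.5)/5-.5,z)
print('tape outer TL,BL,TR,BR'); 
for p in [(145,246),(197,493),(476,191),(527,436)]: print(t(*p,0))
for p in [(529,245),(310,143),(388,505),(160,380)]: print('s',s(*p,0))
print('bar'); 
for p in [(480,200),(524,428)]: print(t(*p,0))
print('bar top far edge')
for p in [(505,190),(550,430)]: print(t(*p,.022))
print('carton top')
for p in [(115,283),(197,262),(228,412),(150,428)]: print(t(*p,.121))
for p in [(332,105),(464,163),(500,108),(368,50)]: print('s',s(*p,.121))
print('foot side')
for p in [(336,197),(459,251)]: print('s',s(*p,0))
d=np.load('pics/top0.npz')['d']
print([dw('top',d,u,v) for u,v in [(238,190),(242,200),(265,190),(297,195)]])
```

```text
tape outer TL,BL,TR,BR
[0.5838 0.1012 0.    ]
[0.4244 0.0706 0.    ]
[ 0.6193 -0.0932  0.    ]
[ 0.4598 -0.1205  0.    ]
s [0.5826 0.1031 0.    ]
s [0.4256 0.0727 0.    ]
s [ 0.6202 -0.0889  0.    ]
s [ 0.4605 -0.1145  0.    ]
bar
[ 0.6134 -0.0955  0.    ]
[ 0.465  -0.1188  0.    ]
bar top far edge
[ 0.6153 -0.1085  0.022 ]
[ 0.4611 -0.1318  0.022 ]
carton top
[0.5387 0.1109 0.121 ]
[0.5512 0.0668 0.121 ]
[0.4615 0.0501 0.121 ]
[0.4522 0.0918 0.121 ]
s [0.4655 0.0503 0.121 ]
s [0.5496 0.0681 0.121 ]
s [0.5437 0.1106 0.121 ]
s [0.4581 0.0932 0.121 ]
foot side
s [0.4643 0.0523 0.    ]
s [0.5503 0.0715 0.    ]
[array([0.5109, 0.081 , 0.1198]), array([0.4784, 0.0681, 0.1189]), array([ 0.5281, -0.0081,  0.0059]), array([ 0.5085, -0.1185,  0.0166])]
```

Run:
```python
from h import *
from scipy.spatial.transform import Rotation as R
np.set_printoptions(precision=4,suppress=True)
q=robot.read_state()['tool_rot'];r=R.from_quat(q,scalar_first=True);print(r.as_matrix())
x=r.as_matrix()[:,0];print('tool x yaw',np.degrees(np.arctan2(x[1],x[0])))
d=np.load('pics/top0.npz')['d']
c=robot.get_calibration('top');K=c['camera_matrix'];T=c['T']
v,u=np.mgrid[:384,:512];P=np.stack([(u-K[0,2])/K[0,0]*d,(v-K[1,2])/K[1,1]*d,d],-1)@T[:3,:3].T+T[:3,3]
m=(d>0)&(P[...,2]>.06)&(P[...,0]>.3)&(P[...,0]<.72)&(P[...,1]>-.25)&(P[...,1]<.7)
for y in np.arange(-.25,.7,.05):
  k=m&(abs(P[...,1]-y-.025)<.025)
  for x in np.arange(.3,.72,.06):
    kk=k&(abs(P[...,0]-x-.03)<.03)
    if kk.sum()>3: print('y%.2f x%.2f h%.3f n%d'%(y,x,P[kk][:,2].max(),kk.sum()))
```

```text
[[ 0.2346 -0.0003 -0.9721]
 [ 0.9721 -0.0014  0.2346]
 [-0.0015 -1.     -0.0001]]
tool x yaw 76.4333311199066
y-0.25 x0.48 h0.063 n5
y-0.25 x0.66 h0.104 n123
y-0.20 x0.48 h0.064 n6
y-0.10 x0.60 h0.125 n95
y-0.10 x0.66 h0.430 n511
y-0.05 x0.60 h0.092 n14
y-0.05 x0.66 h0.420 n356
y-0.00 x0.66 h0.419 n305
y0.05 x0.42 h0.129 n134
y0.05 x0.48 h0.129 n215
y0.05 x0.54 h0.125 n21
y0.05 x0.66 h0.389 n297
y0.10 x0.48 h0.124 n42
y0.10 x0.66 h0.390 n321
y0.15 x0.66 h0.391 n323
y0.20 x0.66 h0.428 n511
y0.25 x0.66 h0.543 n702
y0.30 x0.66 h0.546 n622
y0.35 x0.36 h0.102 n35
y0.35 x0.42 h0.101 n55
y0.35 x0.54 h0.067 n92
y0.35 x0.60 h0.071 n55
y0.35 x0.66 h0.522 n639
y0.40 x0.36 h0.098 n17
y0.40 x0.42 h0.103 n19
y0.40 x0.54 h0.069 n114
y0.40 x0.60 h0.067 n45
y0.40 x0.66 h0.523 n636
y0.45 x0.48 h0.064 n4
y0.45 x0.54 h0.067 n68
y0.45 x0.60 h0.069 n29
y0.45 x0.66 h0.523 n652
y0.50 x0.66 h0.524 n631
y0.55 x0.66 h0.523 n613
y0.60 x0.66 h0.521 n607
y0.65 x0.66 h0.491 n740
```

drive_tool(
  steps=[
    {"hand": 120, "offset": [2, -3, 0.5], "rot": [0, 0, -5]},
    {"hand": 120, "offset": [4.5, -6.5, 1], "rot": [0, 0, -11]},
    {"hand": 120, "offset": [7, -10, 1], "rot": [0, 0, -17]},
    {"hand": 120, "offset": [9.5, -13.5, 1], "rot": [0, 0, -23]},
    {"hand": 120, "offset": [12, -17, 1], "rot": [0, 0, -29]},
    {"hand": 120, "offset": [14.5, -20.5, 1], "rot": [0, 0, -35]},
    {"hand": 120, "offset": [17, -24, 1], "rot": [0, 0, -41]},
    {"hand": 120, "offset": [19.5, -27.5, 1], "rot": [0, 0, -47]},
  ],
)

```text
clock: 0.9
tool_pos: [0.3481, 0.3551, 0.2411]
tool_rot: [0.684, -0.684, -0.178, 0.178]
contact_force: [1.2, 0.1, 1.0]
opening: 0.0454
```

drive_tool(
  steps=[
    {"hand": 120, "offset": [2.5, -3.5, 0], "rot": [0, 0, -5]},
    {"hand": 120, "offset": [5, -7, 0], "rot": [0, 0, -10]},
    {"hand": 120, "offset": [7.5, -10.5, 0], "rot": [0, 0, -15]},
    {"hand": 120, "offset": [10, -14, 0], "rot": [0, 0, -18.7]},
    {"hand": 120, "offset": [12, -17, -3], "rot": [0, 0, -18.7]},
    {"hand": 120, "offset": [14, -19.7, -7], "rot": [0, 0, -18.7]},
    {"hand": 120, "offset": [14, -19.7, -11], "rot": [0, 0, -18.7]},
    {"hand": 120, "offset": [14, -19.7, -13.5], "rot": [0, 0, -18.7]},
  ],
)

```text
clock: 1.7
tool_pos: [0.4866, 0.1578, 0.1034]
tool_rot: [-0.704, 0.705, 0.064, -0.066]
contact_force: [-0.9, 0.3, -0.3]
opening: 0.0452
```

Run:
```python
from h import *
from scipy.spatial.transform import Rotation as R
s=robot.read_state();print(s['tool_pos'],s['contact_force'],R.from_quat(s['tool_rot'],scalar_first=True).as_matrix()[:,0])
snap('side','side1');a=cv2.imread('pics/side1.png')[70:260,155:325];cv2.imwrite('pics/side1c.png',cv2.resize(a,None,fx=3,fy=3,interpolation=cv2.INTER_CUBIC))
```

```text
[0.4865872  0.15779215 0.10339945] [-0.88451498  0.34464991 -0.32712662] [ 0.98299574  0.1836068  -0.00281508]
```

View pics/side1c.png

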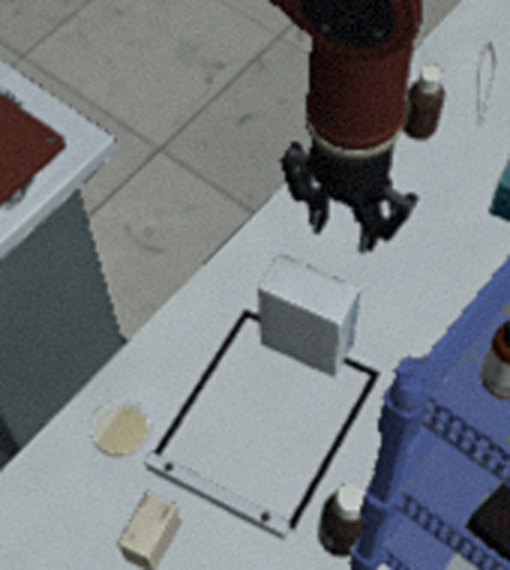

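drive_tool(
  steps=[
    {"hand": 120, "offset": [0.5, -2, 0], "rot": [0, 0, 0]},
    {"hand": 120, "offset": [0.8, -3.5, 0], "rot": [0, 0, 0]},
    {"hand": 120, "offset": [0.95, -4.2, 0], "rot": [0, 0, 0]},
    {"hand": 120, "offset": [1.05, -4.7, 0], "rot": [0, 0, 0]},
    {"hand": 120, "offset": [1.15, -5.2, 0], "rot": [0, 0, 0]},
    {"hand": 120, "offset": [1.25, -5.7, 0], "rot": [0, 0, 0]},
    {"hand": 120, "offset": [1.35, -6.2, 0], "rot": [0, 0, 0]},
    {"hand": 120, "offset": [1.45, -6.7, 0], "rot": [0, 0, 0]},
  ],
)

```text
clock: 2.55
tool_pos: [0.502, 0.0927, 0.1063]
tool_rot: [0.704, -0.704, -0.066, 0.066]
contact_force: [-0.2, 0.3, -0.8]
opening: 0.045
```

Run:
```python
from h import *
s=robot.read_state();print(s['tool_pos'],s['contact_force'])
snap('side','side2');a=cv2.imread('pics/side2.png')[90:260,165:315];cv2.imwrite('pics/side2c.png',cv2.resize(a,None,fx=3.5,fy=3.5,interpolation=cv2.INTER_CUBIC))
```

```text
[0.50202553 0.0926744  0.10633063] [-0.15491787  0.27824742 -0.7998541 ]
```

View pics/side2c.png

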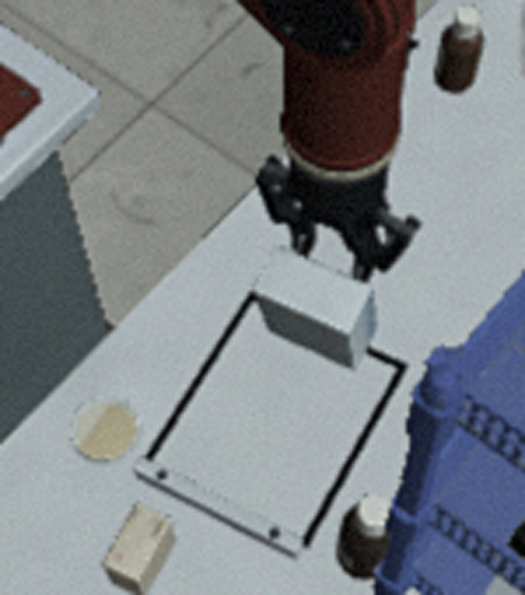

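drive_tool(
  steps=[
    {"hand": 120, "offset": [0.1, -0.5, 0], "rot": [0, 0, 0]},
    {"hand": 120, "offset": [0.2, -1.0, 0], "rot": [0, 0, 0]},
    {"hand": 120, "offset": [0.3, -1.5, 0], "rot": [0, 0, 0]},
    {"hand": 120, "offset": [0.35, -1.9, 0], "rot": [0, 0, 0]},
    {"hand": 120, "offset": [0.4, -2.2, 0], "rot": [0, 0, 0]},
    {"hand": 120, "offset": [0.4, -2.2, 0], "rot": [0, 0, 0]},
    {"hand": 120, "offset": [0.4, -2.2, 0], "rot": [0, 0, 0]},
    {"hand": 120, "offset": [0.4, -2.2, 0], "rot": [0, 0, 0]},
  ],
)

```text
clock: 3.4
tool_pos: [0.5059, 0.0711, 0.1063]
tool_rot: [0.704, -0.704, -0.066, 0.066]
contact_force: [0.1, 0.8, -0.4]
opening: 0.0453
```

Run:
```python
from h import *
s=robot.read_state();print(s['tool_pos'],s['contact_force'])
snap('side','side3');a=cv2.imread('pics/side3.png')[90:260,165:315];cv2.imwrite('pics/side3c.png',cv2.resize(a,None,fx=3.5,fy=3.5,interpolation=cv2.INTER_CUBIC))
```

```text
[0.50593507 0.07106175 0.10627491] [ 0.14824718  0.7834511  -0.36974661]
```

View pics/side3c.png

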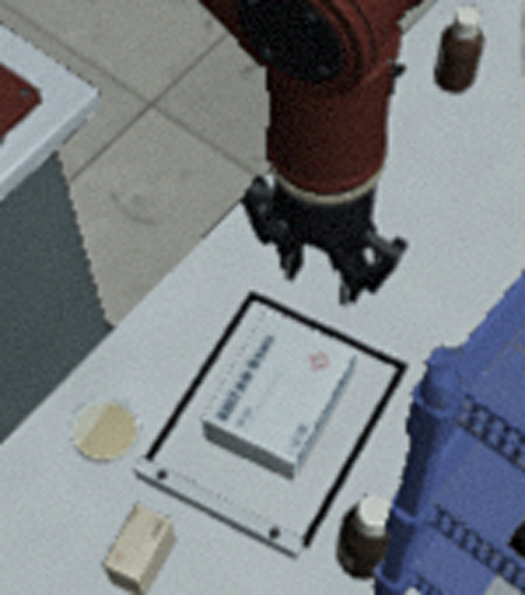

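The carton lies flat in the bay, short of the bar. Next I measure it enlarged.

Run:
```python
from h import *
a=cv2.imread('pics/side3.png')[160:255,200:285];cv2.imwrite('pics/side3d.png',cv2.resize(a,None,fx=6,fy=6,interpolation=cv2.INTER_CUBIC))
```

```text
(no output)
```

View pics/side3d.png

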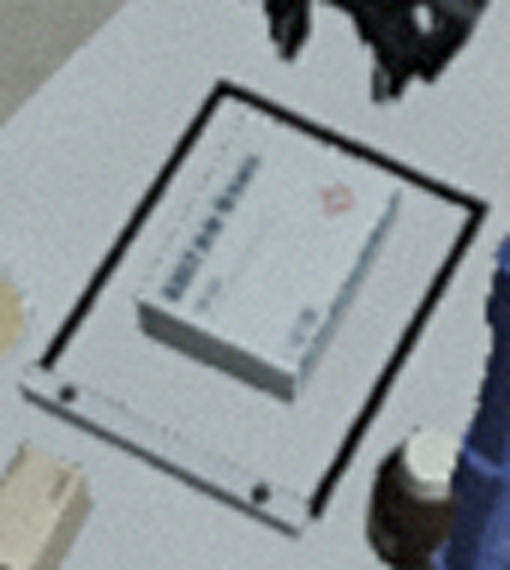

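```bash
cat >> h.py <<'E'
Y=np.array([-.185,.9827]);X=np.array([.9827,.185]);O=np.array([.5402,-.1075])
def bay(p): p=np.array(p)[:2]-O; return np.round([p@X*1e3,p@Y*1e3],1)
E
python3 - <<'E'
from h import *
def s(cu,cv,z): return w('side',200+(cu+.5)/6-.5,160+(cv+.5)/6-.5,z)
for p in [(143,328,0),(292,403,0),(139,298,.045),(300,373,.045),(402,188,.045),(240,108,.045),(392,222,0)]: print(p,s(*p),bay(s(*p)))
for p in [(222,80,0),(488,207,0),(48,362,0),(314,512,0)]: print('tape',bay(s(*p)))
print('tool',bay(robot.read_state()['tool_pos']))
E
```

```text
(143, 328, 0) [ 0.48710935 -0.06582714  0.        ] [-44.5  50.8]
(292, 403, 0) [ 0.57334845 -0.0496189   0.        ] [43.3 50.7]
(139, 298, 0.045) [ 0.48948846 -0.06736876  0.045     ] [-42.4  48.8]
(300, 373, 0.045) [ 0.57729681 -0.04824895  0.045     ] [47.4 51.4]
(402, 188, 0.045) [0.55437759 0.06378801 0.045     ] [ 45.6 165.7]
(240, 108, 0.045) [0.4600641  0.04774501 0.045     ] [-50.  167.4]
(392, 222, 0) [0.55046186 0.0635445  0.        ] [ 41.7 166.2]
tape [-79.9 199.2]
tape [ 82.8 198.3]
tape [-78.1  11.2]
tape [80.3  4.9]
tool [ -0.6 181.8]
```

drive_tool(
  steps=[
    {"hand": 120, "offset": [-0.25, 1.3, 0], "rot": [0, 0, 0]},
    {"hand": 120, "offset": [-0.45, 2.5, 0], "rot": [0, 0, 0]},
    {"hand": 120, "offset": [-0.45, 2.5, -3], "rot": [0, 0, 0]},
    {"hand": 120, "offset": [-0.45, 2.5, -6], "rot": [0, 0, 0]},
    {"hand": 120, "offset": [-0.45, 2.5, -8], "rot": [0, 0, 0]},
    {"hand": 120, "offset": [-0.45, 2.5, -9], "rot": [0, 0, 0]},
    {"hand": 120, "offset": [-0.45, 2.5, -9], "rot": [0, 0, 0]},
  ],
)

```text
clock: 4.15
tool_pos: [0.5005, 0.0964, 0.0153]
tool_rot: [-0.704, 0.704, 0.066, -0.067]
contact_force: [0.7, 0.4, 0.1]
opening: 0.045
```

Run:
```python
from h import *
s=robot.read_state();print(s['tool_pos'],bay(s['tool_pos']),s['contact_force'])
snap('side','side4');a=cv2.imread('pics/side4.png')[130:255,180:300];cv2.imwrite('pics/side4c.png',cv2.resize(a,None,fx=4.5,fy=4.5,interpolation=cv2.INTER_CUBIC))
```

```text
[0.50054143 0.09644281 0.01531078] [ -1.2 207.8] [0.73013268 0.41734261 0.09543594]
```

View pics/side4c.png

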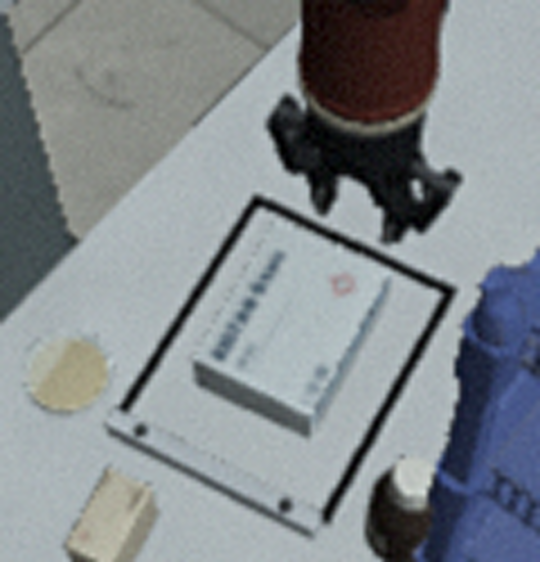

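drive_tool(
  steps=[
    {"hand": 120, "offset": [0.37, -1.97, 0], "rot": [0, 0, 0]},
    {"hand": 120, "offset": [0.48, -2.55, 0], "rot": [0, 0, 0]},
    {"hand": 120, "offset": [0.61, -3.25, 0], "rot": [0, 0, 0]},
    {"hand": 120, "offset": [0.74, -3.93, 0], "rot": [0, 0, 0]},
    {"hand": 120, "offset": [0.87, -4.62, 0], "rot": [0, 0, 0]},
    {"hand": 120, "offset": [1.0, -5.3, 0], "rot": [0, 0, 0]},
    {"hand": 120, "offset": [1.11, -5.9, 0], "rot": [0, 0, 0]},
    {"hand": 120, "offset": [1.2, -6.4, 0], "rot": [0, 0, 0]},
  ],
)

```text
clock: 5.0
tool_pos: [0.5135, 0.0313, 0.0163]
tool_rot: [0.704, -0.704, -0.066, 0.066]
contact_force: [-1.1, 1.6, 2.7]
opening: 0.0454
```

Run:
```python
from h import *
s=robot.read_state();print(s['tool_pos'],bay(s['tool_pos']),s['contact_force'])
snap('side','side5');a=cv2.imread('pics/side5.png')[160:255,200:285];cv2.imwrite('pics/side5c.png',cv2.resize(a,None,fx=6,fy=6,interpolation=cv2.INTER_CUBIC))
```

```text
[0.51351319 0.0313107  0.01627942] [ -0.5 141.3] [-1.12930691  1.64707441  2.72289752]
```

View pics/side5c.png

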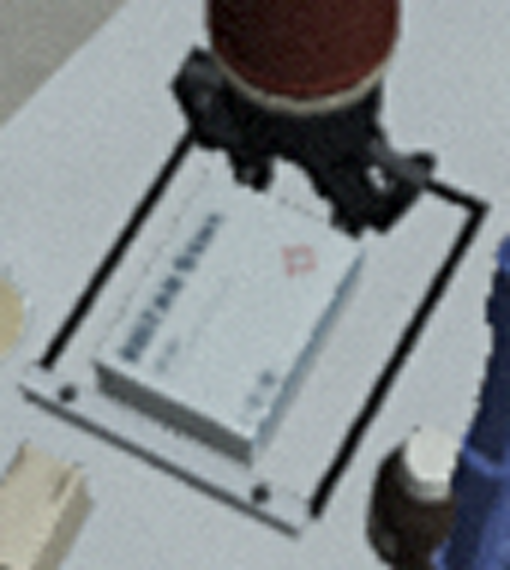

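drive_tool(
  steps=[
    {"hand": 120, "offset": [0.06, -0.3, 0], "rot": [0, 0, 0]},
    {"hand": 120, "offset": [0.1, -0.5, 0], "rot": [0, 0, 0]},
    {"hand": 120, "offset": [0.13, -0.7, 0], "rot": [0, 0, 0]},
    {"hand": 120, "offset": [0.15, -0.8, 0], "rot": [0, 0, 0]},
  ],
)

```text
clock: 5.45
tool_pos: [0.5149, 0.0241, 0.0162]
tool_rot: [0.704, -0.704, -0.066, 0.066]
contact_force: [-0.2, 4.3, 0.3]
opening: 0.0455
```

drive_tool(
  steps=[
    {"hand": 120, "offset": [0.02, -0.1, 0], "rot": [0, 0, 0]},
    {"hand": 120, "offset": [0.02, -0.1, 0], "rot": [0, 0, 0]},
  ],
)

```text
clock: 5.65
tool_pos: [0.5151, 0.0241, 0.0163]
tool_rot: [0.704, -0.704, -0.066, 0.066]
contact_force: [-0.2, 5.4, 0.5]
opening: 0.0451
```

drive_tool(
  steps=[
    {"hand": 120, "offset": [0.02, -0.1, 0], "rot": [0, 0, 0]},
    {"hand": 120, "offset": [0.02, -0.1, 0], "rot": [0, 0, 0]},
  ],
)

```text
clock: 5.85
tool_pos: [0.5152, 0.0241, 0.0163]
tool_rot: [0.705, -0.703, -0.067, 0.067]
contact_force: [-0.5, 9.2, 0.5]
opening: 0.0451
```

Run:
```python
from h import *
s=robot.read_state();print(s['tool_pos'],bay(s['tool_pos']),s['contact_force'])
snap('side','side6');a=cv2.imread('pics/side6.png')[160:255,200:285];cv2.imwrite('pics/side6c.png',cv2.resize(a,None,fx=6,fy=6,interpolation=cv2.INTER_CUBIC))
```

```text
[0.51522856 0.02411419 0.0162824 ] [ -0.2 134. ] [-0.49369548  9.15177766  0.51584546]
```

View pics/side6c.png

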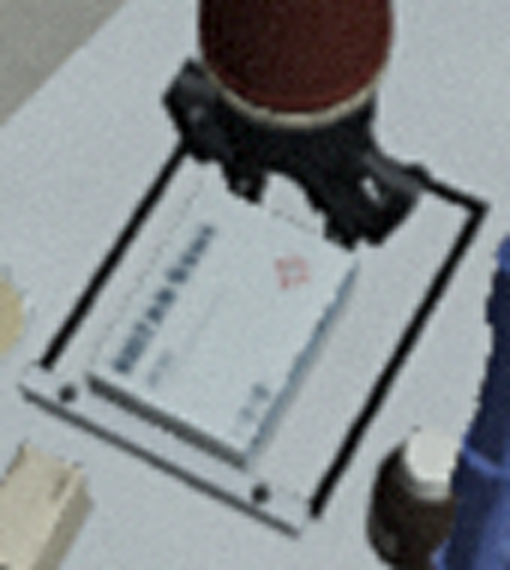

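drive_tool(
  steps=[
    {"hand": 120, "offset": [0.02, -0.1, 0], "rot": [0, 0, 0]},
    {"hand": 120, "offset": [0.02, -0.1, 0], "rot": [0, 0, 0]},
    {"hand": 120, "offset": [0, 0, 0], "rot": [0, 0, 0]},
    {"hand": 120, "offset": [-0.1, 0.5, 0], "rot": [0, 0, 0]},
    {"hand": 120, "offset": [-0.3, 1.6, 0], "rot": [0, 0, 0]},
    {"hand": 120, "offset": [-0.8, 4.5, 0], "rot": [0, 0, 0]},
    {"hand": 120, "offset": [-1.3, 7.5, 3], "rot": [0, 0, 0]},
    {"hand": 120, "offset": [-1.7, 10, 8], "rot": [0, 0, 0]},
  ],
)

```text
clock: 6.7
tool_pos: [0.4964, 0.1205, 0.0897]
tool_rot: [-0.703, 0.705, 0.065, -0.068]
contact_force: [0.3, 0.8, 0.0]
opening: 0.0452
```

drive_tool(
  steps=[
    {"hand": 120, "offset": [-0.5, 4, 5], "rot": [0, 0, 0]},
    {"hand": 120, "offset": [-1, 8, 9], "rot": [0, 0, 0]},
    {"hand": 120, "offset": [-1.5, 11, 12], "rot": [0, 0, 0]},
    {"hand": 120, "offset": [-1.5, 11, 12], "rot": [0, 0, 0]},
    {"hand": 120, "offset": [-1.5, 11, 12], "rot": [0, 0, 0]},
  ],
)

```text
clock: 7.2
tool_pos: [0.4839, 0.2315, 0.2121]
tool_rot: [0.704, -0.703, -0.068, 0.067]
contact_force: [0.2, -0.1, -0.3]
opening: 0.045
```

Run:
```python
from h import *
s=robot.read_state();print(s['tool_pos'],s['contact_force'])
snap('side','side7');a=cv2.imread('pics/side7.png')[160:255,200:285];cv2.imwrite('pics/side7c.png',cv2.resize(a,None,fx=6,fy=6,interpolation=cv2.INTER_CUBIC))
snap('top','top7');a=cv2.imread('pics/top7.png')[130:240,210:340];cv2.imwrite('pics/top7c.png',cv2.resize(a,None,fx=6,fy=5.4545,interpolation=cv2.INTER_CUBIC)[:600])
```

```text
[0.48385881 0.23145827 0.21211285] [ 0.19056544 -0.07642115 -0.26544858]
```

View pics/side7c.png

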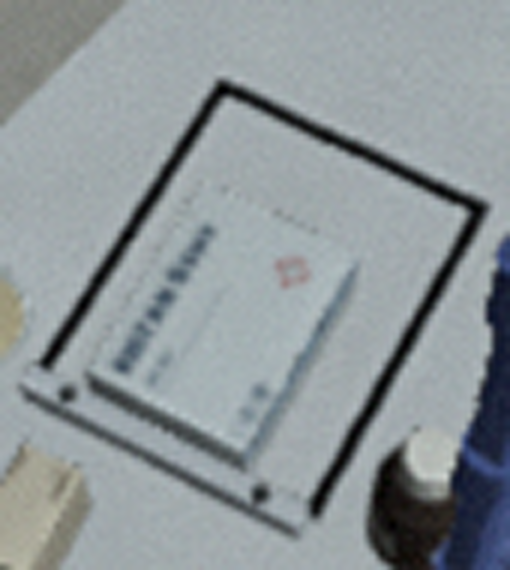

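View pics/top7c.png

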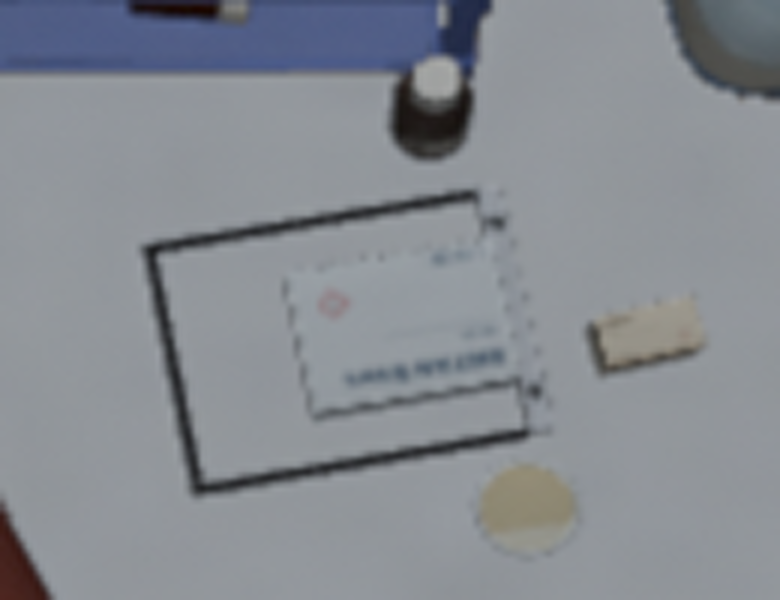

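Run:
```python
from h import *
def t(cu,cv,z): return bay(w('top',210+(cu+.5)/6-.5,130+(cv+.5)/5.4545-.5,z))
def s(cu,cv,z): return bay(w('side',200+(cu+.5)/6-.5,160+(cv+.5)/6-.5,z))
print([t(*p,.045) for p in[(286,274),(313,417),(522,380),(492,242)]])
print([s(*p,.045) for p in[(88,373),(247,447),(358,262),(205,185)]])
a=np.load('pics/top0.npz')['p'].astype(int);b=np.load('pics/top7.npz')['p'].astype(int)
D=(abs(a-b).max(2)>25); n,l,st,c=cv2.connectedComponentsWithStats(D.astype(np.uint8)); print([x for x in st[1:].tolist() if x[4]>5])
```

```text
[array([ 40.1, 120.9]), array([-51.1, 123. ]), array([-50.7,   2.6]), array([38. ,  1.8])]
[array([-44.4,   2.2]), array([42.9,  5.4]), array([ 44.9, 118.1]), array([-44.2, 119.5])]
[[0, 142, 265, 242, 20591], [379, 173, 12, 10, 24], [288, 174, 8, 24, 45], [375, 175, 5, 3, 6], [234, 179, 15, 33, 130], [391, 182, 5, 6, 14], [270, 197, 8, 3, 16], [279, 196, 6, 3, 9], [262, 200, 34, 7, 43], [252, 328, 11, 5, 29], [255, 333, 18, 10, 78], [276, 335, 14, 9, 52], [250, 336, 4, 2, 8], [256, 343, 14, 6, 28], [277, 343, 12, 7, 36], [291, 345, 3, 5, 8], [276, 350, 9, 2, 12], [288, 359, 10, 20, 64], [260, 362, 15, 22, 164]]
```

Run:
```python
from h import *
a=cv2.imread('pics/top0.png')[155:225,350:450];b=cv2.imread('pics/top7.png')[155:225,350:450]
cv2.imwrite('pics/cmp.png',cv2.resize(np.vstack([a,b]),None,fx=4,fy=4,interpolation=cv2.INTER_CUBIC))
```

```text
(no output)
```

View pics/cmp.png

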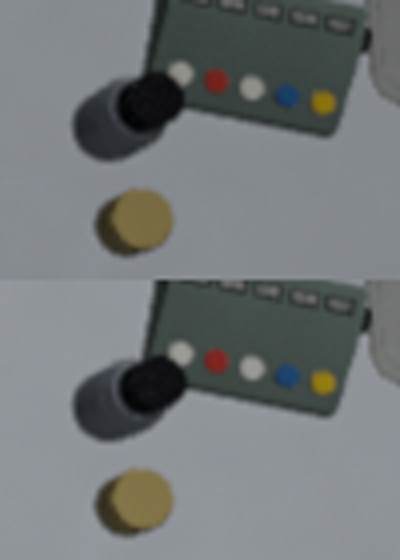

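```bash
python3 -c "
from h import *
print(robot.read_state()['clock'],robot.finish_job())"
```

```text
the job is handed in; nothing more can be done
7.3 None
```

I tipped the carton with a slow two-finger push high on its back. It fell flat on its broad side inside the bay, with its leading end about 50 mm short of the bar. I then pushed it low at its tail until it stopped against the bar, backed the gripper clear, and handed the job in at 7.3 s.

**Flush against the bar:** While I commanded about 2 mm more, the tool stayed put and the force rose from 4 to 9 N. I then pushed 2 mm further before backing off. The pictures after I backed off put the tail edge about 118–123 mm from the bar, against 121 mm for a flush fit, and show the carton centred to within about 6 mm.

**Squareness:** The two cameras disagree by about ±1° on the carton's angle, because a pixel there is about 3 mm. That it sits square therefore rests on the force stop and the two-finger contact, not on the images.

**Other things on the worktop:** I compared the top view before and after by image difference. The bottle, dish, small box, jar and pipette bottle look unmoved, though the arm hides part of that view. The black-capped stain bottle's cap looked shifted by less than a pixel while its body did not move. The arm never came near it.

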